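# Take the inspection pile apart and set each piece on its own place

## Task

The inspection pieces came back piled on one another in the grey tray. Take the pile apart from the top down, one piece at a time, and set each on its own place: first the loupe upright in the small rimmed dish, then the trial lens flat and centred on the raised round stand, then the round tin in the large rimmed dish, and last the adapter plate lengthwise on the oblong bed between its two end stops. Everything must stay where you put it.

Things in the scene. Friction and masses are not known exactly. Their poses are not given: they have to be found in the camera images.
- loupe_mid (a point): Eye loupe on top of the pile: tapered round black body with a pale rim at its top, 38 mm tall, 39 mm across at its widest (near its foot) and narrower towards the top, so grip it in its lower half; standing upright. The point is on its axis, half-way up (19 mm above its underside); z is its axis, upward. 50 g. It stands roughly centred on the lens.
- lens_mid (a point): Trial lens in a black ring, lying flat under the loupe and on the tin: disc 50 mm in diameter and 8 mm thick. A small grip tab (14 mm wide, 5 mm thick) sticks out 8 mm beyond the ring on its -x side. The point is the centre of the disc, half-way up (4 mm above its underside); x points from the centre away from the tab, y lies across it, so a grasp across y is clear of the tab. 40 g. It may lie any way round on its stand.
- tin_mid (a point): Closed round parts tin with a flat lid (does not open), under the lens and on the plate: 67 mm in diameter, 24 mm tall. The point is its centre, half-way up (12 mm above its underside); z is its axis.
- plate_mid (a point): Aluminium adapter plate with small dark bolt holes near its ends, at the bottom of the pile on the tray's floor; its two ends show from under the tin: 110 mm long (along x), 60 mm wide (along y), 12 mm thick. The point is its centre, half-way up (6 mm above its underside). About 0.2 kg. Grasp it across its width once the tin is off; either way round on the bed is right.
- tray: Grey square open tray, fixed, that holds the pile: 160 mm by 160 mm outside, walls 5 mm thick and 22 mm high, floor 5 mm thick. The origin is the centre of its underside, at table height; x and y run along its sides. The plate lies about parallel to its x side, with at least 36 mm free on either long side.
- small_dish_floor (a point): Place for the loupe: small black round dish with a low rim and a grey floor, fixed; 73 mm outer diameter, inside about 58 mm, floor 4 mm above the table, rim 4 mm above the floor. The point is the centre of the floor's upper face.
- round_stand_top (a point): Place for the lens: raised round stand without a rim, fixed; plain black, 20 mm high, top 66 mm in diameter. The point is the centre of its flat top.
- large_dish_floor (a point): Place for the tin: large black round dish with a low rim and a grey floor, fixed; 101 mm outer diameter, inside about 86 mm, floor 4 mm above the table, rim 4 mm above the floor. The point is the centre of the floor's upper face.
- bed_top (a point): Place for the plate: oblong black bed, fixed; 140 mm long (x), 76 mm wide (y), 8 mm high, flat on top, with a low stop (6 mm high) at each short end, 128 mm apart; the long sides are open. The point is the centre of its flat top, between the stops; x runs lengthwise.

How it is judged (in metres and radians):
On the way, in this order (a step that is already met when the one before it is completed fails the run):
1. the loupe stands released in the small dish (horizontal distance between loupe_mid and small_dish_floor below 0.012 m and z of loupe_mid in the frame of small_dish_floor between 0.016 and 0.022 m and angle between loupe_mid's own z axis and vertical below 0.1 rad and contact force between loupe and the fingers below 0.1 N and linear speed of loupe below 0.02 m/s), for 0.2 s.
2. then the lens lies released on the round stand (horizontal distance between lens_mid and round_stand_top below 0.012 m and z of lens_mid in the frame of round_stand_top between 0.001 and 0.007 m and angle between lens_mid's own z axis and vertical below 0.1 rad and contact force between lens and the fingers below 0.1 N and linear speed of lens below 0.02 m/s), for 0.2 s.
3. then the tin stands released in the large dish (horizontal distance between tin_mid and large_dish_floor below 0.012 m and z of tin_mid in the frame of large_dish_floor between 0.009 and 0.015 m and angle between tin_mid's own z axis and vertical below 0.1 rad and contact force between tin and the fingers below 0.1 N and linear speed of tin below 0.02 m/s), for 0.2 s.
4. last the plate lies released on the oblong bed (horizontal distance between plate_mid and bed_top below 0.012 m and z of plate_mid in the frame of bed_top between 0.003 and 0.009 m and angle between plate_mid's own z axis and vertical below 0.1 rad and angle between the x axis of plate_mid and the x axis of bed_top, either way round below 0.25 rad and contact force between plate and the fingers below 0.1 N and linear speed of plate below 0.02 m/s), for 0.2 s.
At the end, for the whole second after the job is handed in: Loupe upright in the small dish, lens flat on the round stand, tin flat in the large dish and plate flat on the bed, each within 12 mm of the centre of its place, resting on it (height within 3 mm, tilt under 0.1 rad), the plate lengthwise on the bed within 0.25 rad; all released and at rest (all of step 1 and all of step 2 and all of step 3 and all of step 4); the robot touches nothing.
It also fails if it takes over 147 s, if anything falls off the work surface, if the arm or the gripper's body presses on something with over 40 N, if the wrist force passes 120 N, or if a joint passes its speed limit or range.

## Robot

A 7-joint arm with a two-finger parallel gripper is mounted at the origin on a cart in front of the work surface, level with it; the furniture and walls round the work are solid. World frame = base frame: x ahead of the robot, y to its left, z up, the work surface at z = 0. Lengths are in mm, angles in rad, forces in N, time in s.
With the tool pointing down it reaches from about 400 to 875 mm from the base axis. Payload 4.4 kg.
Tool frame: the origin (TCP) lies on the centre line of the jaws, within the pads' length; the fingertips stand 25 mm ahead of it and the grasp point (between the pads) lies 6 mm ahead of it (ctrl.finger_overhang is the distance from the TCP to the fingertips, in mm); z points along the fingers, y is the line along which they close (so a half turn about z gives the same grasp; the last joint's range is limited). The gripper opens to 85 mm and grips with 20 to 120 N. Pads are 22 mm wide; open, the fingers measure 114 mm over their backs; the gripper's body (76 mm by 85 mm) begins 54 mm behind the grasp point. The pads swing forward as they close: fully open they stand 13 mm farther back than shut.
Start: joints at [-1.185, 0.628, 0.038, 1.517, -0.027, 0.996, -0.02], TCP at [283.761, 584.805, 256.313] pointing down, gripper open.
Joint ranges: [-3.06, 3.06], [-0.37, 2.12], [-1.25, 1.32], [0.18, 2.47], [-1.1, 4.24], [0.23, 1.98], [-2.94, 2.94]. Speed limits (rad/s): [2.57, 2.57, 3.14, 3.14, 3.14, 3.14, 3.14].

## Interface

Orientations are given as [roll, pitch, yaw] about the fixed x, y, z axes, in that order (R = Rz(yaw) Ry(pitch) Rx(roll)).
In Python, from cell import ctrl gives the robot as it stands. The module is installed in compiled form; this text tells all that it offers.
- The arm moves only by the tool play_rows, never from a script. Its argument "targets" is a list of rows, each a list of 5 numbers: the closure, from 0 (fully open) to 1 (shut), then the shift along the tool's x, y, z in cm, then the turn about the tool's z in degrees. In form: [[gripper, dx, dy, dz, spin], ...]. A call has 1 to 10 rows; each row is the pose to reach, as a shift and turn from the pose commanded when the call began, along the tool's axes at that moment; what a row does not reach only later rows make up. A row lasts 1/10 s, in which the tool goes at most 50 mm and 8.59 degrees, less where a joint would pass 70% of its speed; a pose out of reach is approached as far as the arm can. A call with a gripper value outside its range is refused whole. The fingers move at their own pace and stop on an object; the grip force is fixed at half the most. Time passes only in rows, so rows that repeat a pose let the fingers close. It gives the time, the measured TCP pose, the force, the opening and the grip force at its end, in the units of the state.
- ctrl.read_state(): the state, without advancing time (a new reading comes with each control period).
- ctrl.get_image(name): name is "scene" or "top" or "wrist"; returns (picture, depth): 400x640x3 uint8, red, green, blue; 400x640 float32, mm along the optical axis (not along the pixel's ray), 0 where there is no reading.
- ctrl.calibration(name): a dict with "vfov" (degrees; the focal length in pixels is half the picture's height over the tangent of half this angle, whatever the lens; pixels are square), "cx", "cy" (the principal point, pixels), "extrinsics" (4x4, takes a point from camera to world coordinates); the wrist camera has in their place "mount" (4x4, takes a point from camera to tool coordinates, whose origin is the TCP and whose axes are the flange's). Camera axes: x right, y down, z forward; pixel columns grow to the right and rows downward; lengths in mm; the calibration is good to about 2 mm. A picture is of the moment at which its call begins: read the wrist's pose just before it. calibration takes no time and is no camera call.
- ctrl.finish_job(): hands the job in; it is judged then, once.
Trained networks look in the newest picture that a camera, given by its name, has taken for a name from the list of things; names that differ only in an ending like _2 or _b are one class to them, and where a whole thing is asked for, a point or a joint stands for the part that bears it (a point fixed in the world has none). Each returns a list of dicts, best first, with "confidence" (0 to 1); they miss things now and then, are a little off and sometimes report something else, mostly with a low value. They report only what shows in the picture. A call takes as long as a camera call.
- ctrl.search_frame(camera, name): "bbox" ([left, top, right, bottom] in pixels, round what is visible of it).
- ctrl.trace(camera, name): "pixels" (400x640 bool, what is visible of it) and "bbox" ([left, top, right, bottom] in pixels, round what is visible of it).
The state is a dict: "clock": time; "qpos": joint angles; "qd": joint speeds; "tau": joint torques, N m; "eef_pos": TCP position; "tool_rot": TCP orientation; "force": force on the tool from outside, world axes, zero at the start; "torque": the same for the moment, N m; "width": finger opening in mm; "gripper_force": force on a finger pad.
Only numpy, scipy, OpenCV 4.12 (cv2) and the standard library are available. Lean on these libraries where they do the work, as an engineer would, in place of code of your own. Each camera call takes 0.05 s, during which the arm holds its last target. There are 200 camera calls.

## Working session

There is one attempt and no reset: what is moved stays moved. The work goes in short steps, Python scripts to look and compute and a tool call to move; the robot and the scene stay as the last step left them, time stands still between calls to the robot, and variables do not carry over. Pictures are saved under pics/ and viewed, at most 14 in all, crops included, and the job is handed in when it is done.

Besides the shell and the picture viewer there is one more tool, called after "Emit:" as name([rows], argument=value, ...), one row to a line, values as JSON. play_rows: Moves the arm, as the interface text tells. Its arguments: {"type":"object","properties":{"targets":{"type":"array"}},"required":["targets"]}

```bash
mkdir -p pics
cat > h.py <<'E'
import numpy as np, cv2
from cell import ctrl
from scipy.spatial.transform import Rotation as R
def tool():
    s=ctrl.read_state(); T=np.eye(4); T[:3,:3]=R.from_euler('xyz',s['tool_rot']).as_matrix(); T[:3,3]=s['eef_pos']; return T
def grab(n,save=None):
    T=tool(); im,d=ctrl.get_image(n); c=ctrl.calibration(n)
    E=np.array(c['extrinsics']) if n!='wrist' else T@np.array(c['mount'])
    if save: cv2.imwrite('pics/'+save,im[:,:,::-1])
    f=200/np.tan(np.radians(c['vfov'])/2)
    v,u=np.mgrid[:400,:640]
    P=np.stack([(u-c['cx'])/f*d,(v-c['cy'])/f*d,d],-1)@E[:3,:3].T+E[:3,3]
    P[d==0]=np.nan
    return im,d,P
def rel(p):  # world xyz of desired TCP -> tool shift in cm
    T=tool(); return (T[:3,:3].T@(np.array(p)-T[:3,3])/10).round(2)
E
python3 - <<'E'
from h import *
s=ctrl.read_state(); print(s['eef_pos'],s['tool_rot'],s['clock'],ctrl.finger_overhang)
print(ctrl.calibration('wrist'))
for cam in ['top','scene']:
    im,d,P=grab(cam,cam+'1.png')
    for n in ['loupe_mid','lens_mid','tin_mid','plate_mid','tray','small_dish_floor','round_stand_top','large_dish_floor','bed_top']:
        for r in ctrl.trace(cam,n)[:2]:
            Q=P[r['pixels']]; Q=Q[~np.isnan(Q[:,0])]
            if len(Q): print(cam,n,round(r['confidence'],2),np.array(r['bbox']).round(),len(Q),np.median(Q,0).round(),Q.min(0).round(),Q.max(0).round())
E
```

```text
[283.47230296 584.27811859 255.38035974] [-3.13966611e+00 -5.89888777e-06  2.68985081e+00] 0.0 25.0
{'vfov': 61.54002078308946, 'cx': 325.76082472690194, 'cy': 194.07528621268276, 'mount': array([[ 1.94903615e-04, -9.45643081e-01, -3.25206283e-01,
         8.32584905e+01],
       [ 9.99999963e-01,  1.23276427e-04,  2.40856685e-04,
         5.85312504e-01],
       [-1.87674189e-04, -3.25206318e-01,  9.45643070e-01,
        -1.17327971e+02],
       [ 0.00000000e+00,  0.00000000e+00,  0.00000000e+00,
         1.00000000e+00]])}
top loupe_mid 0.43 [290. 195. 326. 233.] 895 [504.  21.   5.] [456. -27.  -6.] [555.  71.  15.]
top lens_mid 0.52 [387. 200. 406. 209.] 16 [ 527. -231.   48.] [ 514. -257.   44.] [ 535. -205.   53.]
top lens_mid 0.29 [361. 176. 424. 238.] 2152 [ 518. -237.    6.] [ 432. -320.   -4.] [ 613. -139.   29.]
top tin_mid 0.73 [381. 193. 404. 222.] 156 [ 508. -215.   41.] [ 487. -261.   28.] [ 552. -195.   48.]
top plate_mid 0.66 [379. 186. 401. 225.] 360 [ 556. -221.   17.] [ 473. -259.    1.] [ 584. -194.   37.]
top tray 0.9 [362. 177. 423. 237.] 2073 [ 518. -239.    6
[... 804 characters left out ...]
409. 270.] 325 [ 488. -240.   17.] [ 467. -264.    5.] [ 589. -189.   50.]
scene tray 0.68 [346. 225. 424. 289.] 2096 [ 510. -257.    8.] [ 428. -323.   -2.] [ 624. -134.   89.]
scene small_dish_floor 0.7 [433. 286. 462. 310.] 557 [ 522. -425.    6.] [ 484. -461.   -2.] [ 565. -385.   15.]
scene round_stand_top 0.86 [222. 156. 248. 173.] 300 [515. 379.  20.] [485. 350.  -2.] [557. 433.  27.]
scene large_dish_floor 0.75 [296. 205. 330. 231.] 659 [505.  24.   6.] [453. -28.  -4.] [563.  83.  15.]
scene bed_top 0.83 [244. 171. 292. 203.] 771 [511. 216.   9.] [439. 176.  -1.] [600. 264.  22.]
scene bed_top 0.53 [434. 286. 465. 308.] 534 [ 523. -425.    6.] [ 484. -461.   -1.] [ 558. -388.   15.]
```

View pics/scene1.png

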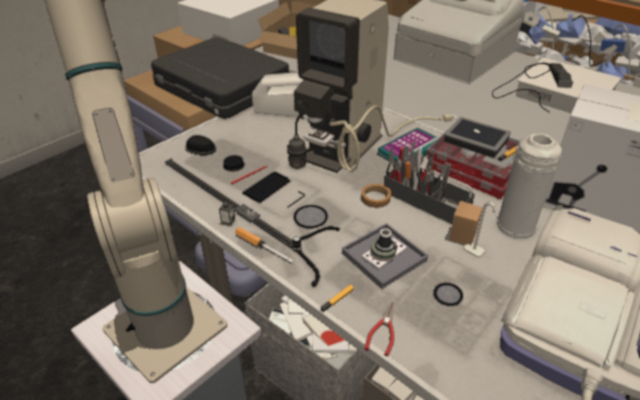

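```bash
python3 -c "
from h import *
print(rel([520,-232,215]))"
```

```text
[-56.92 -63.17   4.13]
```

Emit:
play_rows([
  [0,-5,-5.5,0,0],
  [0,-56.9,-63.2,2,-25.9],
  [0,-56.9,-63.2,4,-25.9],
  [0,-56.9,-63.2,4,-25.9],
  [0,-56.9,-63.2,4,-25.9],
  [0,-56.9,-63.2,4,-25.9],
  [0,-56.9,-63.2,4,-25.9],
  [0,-56.9,-63.2,4,-25.9],
  [0,-56.9,-63.2,4,-25.9],
  [0,-56.9,-63.2,4,-25.9],
])

```text
clock: 2.0
eef_pos: [423.0, 103.1, 234.7]
tool_rot: [3.141, 0.001, -3.141]
force: [0.4, 0.5, -0.6]
width: 85.5
gripper_force: 0.0
```

```bash
python3 -c "
from h import *
print(rel([520,-232,215]),ctrl.read_state()['tool_rot'],ctrl.read_state()['qpos'])"
```

```text
[ -9.69 -33.52   1.97] [ 3.14122136e+00  1.19274797e-03 -3.14121936e+00] [-0.25966099  0.36060151 -0.05827497  2.11126531  0.0331518   0.66930442
  1.23099678]
```

Emit:
play_rows([
  [0,-9.7,-33.5,2,0],
  [0,-9.7,-33.5,2,0],
  [0,-9.7,-33.5,2,0],
  [0,-9.7,-33.5,2,0],
  [0,-9.7,-33.5,2,0],
  [0,-9.7,-33.5,2,0],
  [0,-9.7,-33.5,2,0],
  [0,-9.7,-33.5,2,0],
  [0,-9.7,-33.5,2,0],
  [0,-9.7,-33.5,2,0],
])

```text
clock: 3.0
eef_pos: [519.4, -228.4, 214.3]
tool_rot: [3.14, -0.0, -3.14]
force: [0.0, 0.3, 0.3]
width: 85.6
gripper_force: 0.0
```

```bash
cat >> h.py <<'E'
def circ(Q):  # least-squares circle in xy
    A=np.c_[2*Q[:,:2],np.ones(len(Q))]; s=np.linalg.lstsq(A,(Q[:,:2]**2).sum(1),rcond=None)[0]
    return s[:2].round(1),round(float(np.sqrt(s[2]+s[:2]@s[:2])),1)
def scan(names):
    for n in names:
        for r in ctrl.trace('wrist',n)[:2]:
            Q=P_[r['pixels']]; Q=Q[~np.isnan(Q[:,0])]
            if len(Q): print(n,round(r['confidence'],2),np.array(r['bbox']).round(),len(Q),np.median(Q,0).round(1),np.percentile(Q,2,axis=0).round(1),np.percentile(Q,98,axis=0).round(1))
def minring(Q,lo,hi):
    Z=Q[(Q[:,2]>lo)&(Q[:,2]<hi)]
    if len(Z)<10: return None
    c,r=cv2.minEnclosingCircle(Z[:,:2].astype(np.float32)); return np.round(c,1),round(r,1),len(Z)
E
python3 - <<'E'
import h; from h import *
print(ctrl.read_state()['eef_pos'],ctrl.read_state()['tool_rot'])
im,d,P=grab('wrist','w1.png'); h.P_=P
scan(['loupe_mid','lens_mid','tin_mid','plate_mid','tray'])
Q=P.reshape(-1,3); Q=Q[~np.isnan(Q[:,0])]; Q=Q[(abs(Q[:,0]-518)<70)&(abs(Q[:,1]+232)<70)]
for lo,hi in [(84,92),(60,70),(50,60),(47,52),(39,44),(14,20)]: print(lo,hi,minring(Q,lo,hi))
print(np.histogram(Q[:,2],np.arange(0,100,4)))
E
```

```text
[ 519.40740756 -228.38035379  214.32955853] [ 3.14026716e+00 -4.51991268e-04 -3.13982859e+00]
loupe_mid 0.58 [300. 162. 346. 210.] 1809 [ 513.4 -228.5   87.1] [ 501.5 -245.2   53.9] [ 531.2 -211.8   90.5]
lens_mid 0.66 [286. 150. 355. 202.] 823 [ 514.7 -238.9   49.3] [ 496.4 -258.7   41.4] [ 538.6 -205.6   51.1]
tin_mid 0.95 [289. 136. 364. 211.] 1404 [ 503.5 -217.1   40.5] [ 487.7 -258.2   34.2] [ 547.7 -195.4   42.1]
tin_mid 0.46 [295. 117. 364. 228.] 2698 [ 492.6 -223.9   16.8] [ 472.5 -254.9   14.3] [ 580.5 -195.    18.3]
plate_mid 0.58 [296. 117. 366. 230.] 2807 [ 493.1 -223.4   16.8] [ 472.4 -255.1   12.7] [ 580.9 -194.3   18.6]
tray 0.6 [231.  73. 430. 259.] 20023 [ 510.5 -235.9    5.1] [ 440.2 -310.3    3.4] [ 605.5 -145.7   22.5]
84 92 (array([ 519.5, -228.6]), 13.9, 995)
60 70 (array([ 517.9, -228.1]), 17.7, 299)
50 60 (array([ 520.4, -228.3]), 24.7, 414)
47 52 (array([ 522.4, -232.3]), 29.2, 764)
39 44 (array([ 520.6, -226.7]), 33.7, 1470)
14 20 (array([ 521.3, -232.2]), 95.4, 2875)
(array([1521, 9980,  101,  530, 2409,  584,    2,   42,   44,  358, 1176,
        223,  652,  101,  122,  118,  126,  126,  118,   90,   10,  373,
        622,    0]), array([ 0,  4,  8, 12, 16, 20, 24, 28, 32, 36, 40, 44, 48, 52, 56, 60, 64,
       68, 72, 76, 80, 84, 88, 92, 96]))
```

View pics/w1.png

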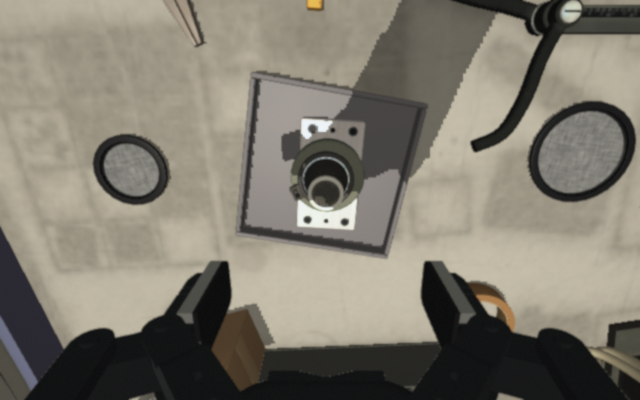

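Emit:
play_rows([
  [0,0,0,5,0],
  [0,0,0,10,0],
  [0,0,0,13.8,0],
  [0,0,0,13.8,0],
  [0,0,0,13.8,0],
  [1,0,0,13.8,0],
  [1,0,0,13.8,0],
  [1,0,0,13.8,0],
  [1,0,0,13.8,0],
  [1,0,0,13.8,0],
])

```text
clock: 4.3
eef_pos: [520.4, -230.4, 78.4]
tool_rot: [-3.141, 0.002, 3.142]
force: [-1.6, 0.5, 10.9]
width: 34.0
gripper_force: 58.6
```

Emit:
play_rows([
  [1,0,0,-0.5,0],
  [1,0,0,-1,0],
  [1,0,0,-2,0],
  [1,0,0,-4,0],
  [1,0,0,-7,0],
  [1,0,0,-10,0],
  [1,0,0,-10,0],
])

```text
clock: 5.0
eef_pos: [522.1, -231.0, 180.9]
tool_rot: [-3.139, 0.008, -3.141]
force: [0.8, -1.2, -0.1]
width: 33.6
gripper_force: 58.9
```

Run:
```python
import h; from h import *
s=ctrl.read_state(); print(s['eef_pos'],s['tool_rot'],s['width'],s['force'])
im,d,P=grab('wrist','w2.png'); h.P_=P
scan(['loupe_mid','lens_mid','tin_mid','plate_mid','tray'])
Q=P.reshape(-1,3); Q=Q[~np.isnan(Q[:,0])]; Q=Q[(abs(Q[:,0]-518)<70)&(abs(Q[:,1]+232)<70)]
for lo,hi in [(45,53),(38,44)]: print(lo,hi,minring(Q,lo,hi))
im,d,P=grab('top')
for n in ['small_dish_floor','large_dish_floor','round_stand_top']:
    r=ctrl.trace('top',n)[0]; Q=P[r['pixels']]; print(n,minring(Q[Q[:,2]>-9],-1,30))
```

```text
[ 522.0619078  -231.0211466   180.87767823] [-3.13858843  0.00765156 -3.14148476] 33.585312848213555 [ 0.82887084 -1.22261712 -0.13901214]
loupe_mid 0.8 [286. 224. 360. 338.] 7382 [ 512.7 -231.   187.9] [ 503.3 -246.   156.5] [ 532.6 -216.1  192.7]
lens_mid 0.87 [288. 157. 362. 219.] 3284 [ 521.  -229.4   47.6] [ 497.3 -255.8   44.9] [ 542.3 -206.2   50.7]
tin_mid 0.57 [290. 139. 374. 224.] 2047 [ 504.6 -220.9   40.4] [ 487.7 -258.2   29.4] [ 551.8 -195.4   41.9]
plate_mid 0.85 [296. 114. 374. 240.] 2469 [ 485.8 -218.5   16.7] [ 471.9 -254.7   14.1] [ 572.2 -193.8   18.3]
plate_mid 0.26 [ 73. 134. 157. 213.] 4939 [ 522.6 -424.4    4.5] [ 490.9 -455.4    2.5] [ 555.9 -389.8    8.7]
tray 0.79 [228.  69. 445. 266.] 22349 [ 499.2 -244.3    5.1] [ 439.8 -310.8    3.4] [ 591.5 -144.6   22.4]
tray 0.16 [286. 156. 360. 219.] 3373 [ 521.1 -229.4   47.6] [ 497.3 -256.1   41.4] [ 543.1 -205.8   50.6]
45 53 (array([ 522.5, -232.6]), 29.4, 3251)
38 44 (array([ 520.5, -226.8]), 33.7, 1966)Traceback (most recent call last):
  File "<stdin>", line 9, in <module>
IndexError: list index out of range
```

View pics/w2.png

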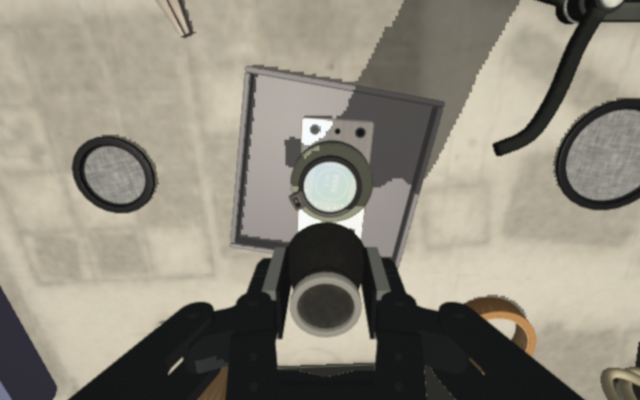

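Emit:
play_rows([
  [1,-0.3,-5,0,0],
  [1,-0.3,-10,0,0],
  [1,-0.3,-15,0,0],
  [1,-0.3,-19.4,0,0],
  [1,-0.3,-19.4,5,0],
  [1,-0.3,-19.4,10,0],
  [1,-0.3,-19.4,13,0],
  [1,-0.3,-19.4,14,0],
  [1,-0.3,-19.4,14,0],
  [1,-0.3,-19.4,14,0],
])

```text
clock: 6.4
eef_pos: [523.3, -424.4, 37.0]
tool_rot: [-3.141, 0.001, -3.141]
force: [0.1, -0.7, -0.1]
width: 33.7
gripper_force: 59.7
```

Run:
```python
import h; from h import *
s=ctrl.read_state(); print(s['eef_pos'],s['tool_rot'],s['width'],s['force'])
im,d,P=grab('wrist','w3.png'); h.P_=P
scan(['loupe_mid','small_dish_floor'])
```

```text
[ 523.25612183 -424.3870876    37.02021505] [-3.14071813e+00  1.11767689e-03 -3.14124427e+00] 33.73225412105136 [ 0.08672552 -0.69123445 -0.1072919 ]
loupe_mid 0.85 [285. 222. 364. 340.] 7441 [ 513.9 -424.4   44.1] [ 504.3 -439.    12.4] [ 534.  -409.3   48.8]
small_dish_floor 0.67 [254. 180. 403. 304.] 5858 [ 504.3 -422.7    6.3] [ 488.8 -457.     2.9] [ 524.3 -390.5    8.7]
```

View pics/w3.png

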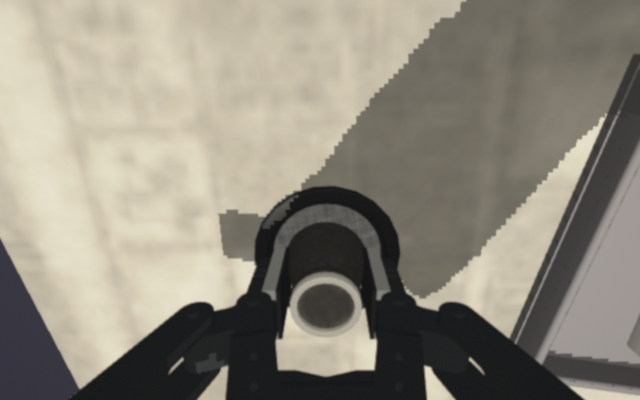

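Emit:
play_rows([
  [1,0,0,0.2,0],
  [1,0,0,0.35,0],
  [1,0,0,0.35,0],
  [1,0,0,0.35,0],
])

```text
clock: 6.95
eef_pos: [522.5, -424.0, 32.9]
tool_rot: [3.142, -0.0, -3.141]
force: [0.0, 0.7, -0.7]
width: 33.7
gripper_force: 59.7
```

Emit:
play_rows([
  [1,0,0,0.1,0],
  [1,0,0,0.1,0],
])

```text
clock: 7.15
eef_pos: [522.6, -424.1, 32.5]
tool_rot: [-3.141, 0.0, -3.141]
force: [-2.0, 0.8, 4.1]
width: 33.8
gripper_force: 60.4
```

Contact. Release and rise.

Emit:
play_rows([
  [0,0,0,0,0],
  [0,0,0,0,0],
  [0,0,0,0,0],
  [0,0,0,0,0],
  [0,0,0,-5,0],
  [0,0,0,-10,0],
  [0,0,0,-14,0],
  [0,0,0,-14,0],
])

```text
clock: 7.95
eef_pos: [525.9, -426.6, 178.8]
tool_rot: [-3.134, 0.01, -3.142]
force: [-0.1, 0.3, -0.1]
width: 85.2
gripper_force: 0.0
```

Run:
```python
import h; from h import *
s=ctrl.read_state(); print(s['eef_pos'],s['tool_rot'],s['width'],s['force'])
im,d,P=grab('wrist','w4.png'); h.P_=P
scan(['loupe_mid','small_dish_floor'])
Q=P.reshape(-1,3); Q=Q[~np.isnan(Q[:,0])]; Q=Q[(abs(Q[:,0]-523)<45)&(abs(Q[:,1]+425)<45)]
for lo,hi in [(35,50),(5.5,9.5)]: print(lo,hi,minring(Q,lo,hi))
```

```text
[ 525.92456596 -426.60252923  178.77346996] [-3.1340448   0.0099328  -3.14157356] 85.1724434860272 [-0.05011237  0.32926711 -0.09961196]
loupe_mid 0.56 [306. 151. 351. 198.] 1652 [ 516.  -424.7   41. ] [ 504.  -441.1    8.3] [ 532.9 -407.6   44.6]
small_dish_floor 0.6 [290. 128. 372. 206.] 3485 [ 520.9 -423.7    6.4] [ 4.894e+02 -4.574e+02  2.000e-01] [ 556.8 -390.4    9.4]
35 50 (array([ 521.9, -424.2]), 13.8, 951)
5.5 9.5 (array([ 524. , -423.9]), 36.4, 1866)
```

Emit:
play_rows([
  [0.3,0.5,5,0,8],
  [0.3,0.5,10,0,16],
  [0.3,0.5,15,0,24],
  [0.3,0.5,19.7,0,32],
  [0.3,0.5,19.7,0,40],
  [0.3,0.5,19.7,0,48],
  [0.3,0.5,19.7,0,56],
  [0.3,0.5,19.7,0,64],
  [0.3,0.5,19.7,0,64],
  [0.3,0.5,19.7,0,64],
])

```text
clock: 9.1
eef_pos: [516.8, -226.5, 170.6]
tool_rot: [-3.139, -0.002, 2.028]
force: [-0.0, -0.2, 0.3]
width: 59.9
gripper_force: 0.0
```

Run:
```python
import h; from h import *
s=ctrl.read_state(); print(s['eef_pos'],s['tool_rot'],s['width'],s['qpos'])
im,d,P=grab('wrist','w5.png'); h.P_=P
scan(['lens_mid','tin_mid'])
Q=P.reshape(-1,3); Q=Q[~np.isnan(Q[:,0])]
F=Q[(Q[:,2]>110)]; print('finger tip z',np.percentile(F[:,2],[0,0.2,1,3]))
Q=Q[(abs(Q[:,0]-521)<40)&(abs(Q[:,1]+229)<40)]
L=Q[(Q[:,2]>45)&(Q[:,2]<53)]
c,r=cv2.minEnclosingCircle(L[:,:2].astype(np.float32)); print(c,r)
c=np.array([521,-229.])
for _ in range(5):
    # points beyond 28 of c = tab
    v=L[:,:2]-c; far=v[np.hypot(*v.T)>28.5]; 
    if len(far): 
        m=far.mean(0); u=m/np.hypot(*m)
        H=cv2.convexHull((L[:,:2]).astype(np.float32))[:,0]; hv=(H-c); k=(hv@u)<0.6*np.hypot(*hv.T)
        c,rr=circ(H[k])
        print(len(far),np.degrees(np.arctan2(u[1],u[0])),c,rr)
for lo,hi in [(38,44)]: print(lo,hi,minring(Q,lo,hi))
```

```text
[ 516.75831538 -226.54703701  170.62245418] [-3.13941167e+00 -1.66873431e-03  2.02830371e+00] 59.91256346230813 [ 0.18143044  0.63476598  0.28182295  1.84795071 -0.25879044  0.69731409
  1.06864101]
lens_mid 0.68 [294. 168. 363. 242.] 3549 [ 521.2 -228.5   47.6] [ 497.9 -256.    41.3] [ 543.1 -204.7   50.8]
tin_mid 0.96 [287. 150. 375. 232.] 2274 [ 511.7 -210.6   40.4] [ 488.6 -258.1   28.9] [ 551.6 -194.1   42. ]
finger tip z [149.42942154 152.65392892 157.10311398 163.58699879]
(522.6426391601562, -232.0395965576172) 29.444089889526367
84 -65.22167227090685 [ 520.5 -228.3] 24.9
99 -64.79860572533698 [ 520.5 -228.3] 24.9
99 -64.79860572533698 [ 520.5 -228.3] 24.9
99 -64.79860572533698 [ 520.5 -228.3] 24.9
99 -64.79860572533698 [ 520.5 -228.3] 24.9
38 44 (array([ 520. , -227.1]), 33.7, 2121)
```

View pics/w5.png

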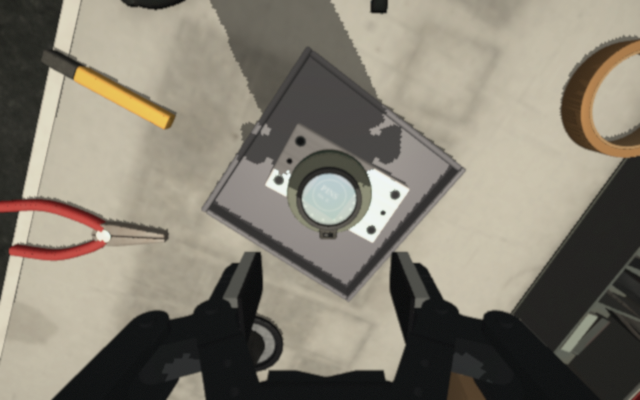

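```bash
python3 -c "
from h import *
print(ctrl.read_state()['eef_pos'],rel([520.5,-228.3,75]))"
```

```text
[ 517.18285875 -226.95629721  171.41589844] [-0.27  0.24  9.64]
```

Emit:
play_rows([
  [0.3,-0.3,0.2,4,0],
  [0.3,-0.3,0.2,8,0],
  [0.3,-0.3,0.2,9.6,0],
  [0.3,-0.3,0.2,9.6,0],
  [0.3,-0.3,0.2,9.6,0],
])

```text
clock: 9.75
eef_pos: [520.7, -229.2, 76.2]
tool_rot: [3.141, 0.0, 2.025]
force: [0.3, -0.1, 0.5]
width: 60.1
gripper_force: 0.0
```

```bash
python3 -c "
from h import *
print(ctrl.read_state()['eef_pos'],rel([520.5,-228.3,64.5]))
im,d,P=grab('wrist','w6.png')
"
```

```text
[ 520.7334245  -229.1668923    76.15609297] [0.09 0.02 1.17]
```

View pics/w6.png

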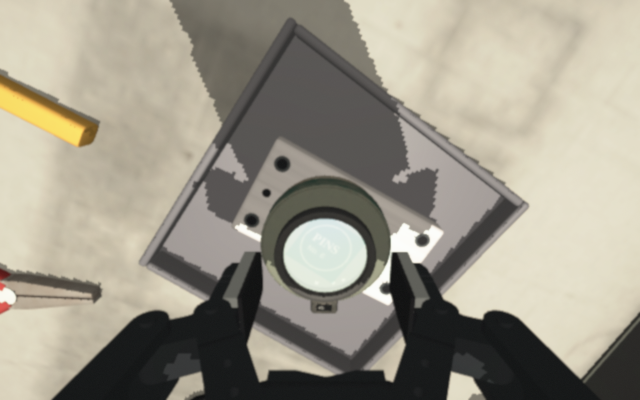

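Emit:
play_rows([
  [0.3,0.1,0,0.7,0],
  [0.3,0.1,0,1.15,0],
  [0.3,0.1,0,1.15,0],
  [0.3,0.1,0,1.15,0],
  [0.3,0.1,0,1.15,0],
])

```text
clock: 10.3
eef_pos: [520.3, -228.0, 64.6]
tool_rot: [3.141, 0.0, 2.025]
force: [-0.1, 0.0, 1.1]
width: 59.8
gripper_force: 0.0
```

Emit:
play_rows([
  [1,0,0,0,0],
  [1,0,0,0,0],
  [1,0,0,0,0],
  [1,0,0,0,0],
  [1,0,0,-0.5,0],
  [1,0,0,-1,0],
  [1,0,0,-3,0],
  [1,0,0,-6,0],
  [1,0,0,-10,0],
  [1,0,0,-10,0],
])

```text
clock: 11.3
eef_pos: [523.1, -229.6, 169.4]
tool_rot: [3.135, 0.007, 2.025]
force: [0.8, -0.5, -0.4]
width: 46.9
gripper_force: 61.7
```

Run:
```python
import h; from h import *
s=ctrl.read_state(); print(s['eef_pos'],s['tool_rot'],s['width'])
im,d,P=grab('wrist','w7.png'); h.P_=P
scan(['lens_mid','tin_mid'])
print(rel([522,382,165]))
```

```text
[ 523.11393462 -229.63221196  169.41351317] [3.13534057 0.0073472  2.02451137] 46.924685648954295
lens_mid 0.72 [272. 218. 377. 330.] 8722 [ 524.3 -229.   151.6] [ 501.7 -256.2  149. ] [ 545.5 -205.8  154.6]
tin_mid 0.64 [279. 139. 366. 220.] 5562 [ 517.8 -223.2   40.6] [ 490.1 -254.8   32.9] [ 549.8 -195.2   42.2]
[ 5.468e+01  2.693e+01 -4.000e-02]
```

View pics/w7.png

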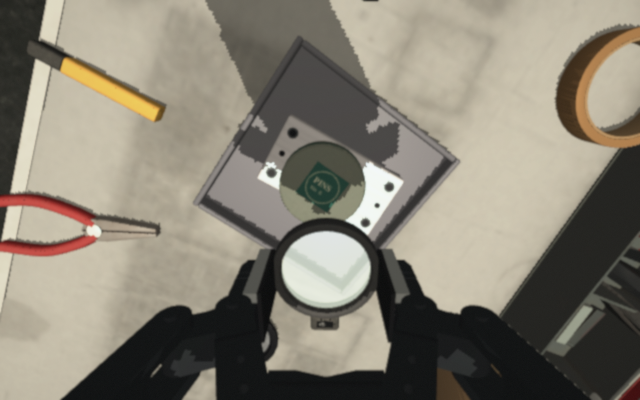

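Run:
```python
from h import *
im,d,P=grab('scene')
for y in range(-100,460,50):
    k=(P[...,1]>y)&(P[...,1]<y+50)&(P[...,2]>60)&(P[...,2]<500)&(P[...,0]>430)
    q=P[k]; print(y, len(q), np.percentile(q[:,0],1).round() if len(q) else '')
im,d,P=grab('top')
r=ctrl.trace('top','round_stand_top')
if r:
    Q=P[r[0]['pixels']]; Q=Q[Q[:,2]>16]; print(r[0]['bbox'],np.median(Q,0),np.percentile(Q,[3,97],axis=0))
```

```text
-100 1003 920.0
-50 497 1699.0
0 544 711.0
50 1303 707.0
100 5554 684.0
150 3427 667.0
200 2940 638.0
250 1278 659.0
300 684 1525.0
350 653 1522.0
400 623 887.0
450 772 847.0
[171.4, 196.6, 197.9, 220.3] [524.01211802 388.21534301  19.44889499] [[494.61883089 359.80898667  16.59071027]
 [551.31135461 416.06081641  23.57922444]]
```

Emit:
play_rows([
  [1,3,1.5,0,0],
  [1,55.4,27,0,0],
  [1,55.4,27,0,0],
  [1,55.4,27,0,0],
  [1,55.4,27,0,0],
  [1,55.4,27,0,0],
  [1,55.4,27,0,0],
  [1,55.4,27,0,0],
  [1,55.4,27,0,0],
  [1,55.4,27,0,0],
])

```text
clock: 12.6
eef_pos: [519.2, 257.5, 163.3]
tool_rot: [-3.14, 0.0, 2.025]
force: [1.7, -0.6, -0.8]
width: 47.0
gripper_force: 61.7
```

```bash
python3 -c "
from h import *
print(rel([523,387,165]),ctrl.read_state()['tool_rot'])"
```

```text
[11.47  6.03 -0.18] [-3.13963870e+00  3.41552843e-04  2.02485222e+00]
```

Emit:
play_rows([
  [1,11.5,6,0,0],
  [1,11.5,6,0,0],
  [1,11.5,6,0,0],
  [1,11.5,6,0,0],
  [1,11.5,6,0,0],
  [1,11.5,6,0,0],
])

```text
clock: 13.2
eef_pos: [523.7, 383.0, 163.7]
tool_rot: [-3.14, 0.002, 2.023]
force: [-0.4, 0.2, -0.2]
width: 46.9
gripper_force: 61.7
```

Run:
```python
import h; from h import *
s=ctrl.read_state(); print(s['eef_pos'],s['tool_rot'],s['width'])
im,d,P=grab('wrist','w8.png'); h.P_=P
scan(['lens_mid','round_stand_top'])
Q=P.reshape(-1,3); Q=Q[~np.isnan(Q[:,0])]; Q=Q[(abs(Q[:,0]-523)<60)&(abs(Q[:,1]-387)<60)]
print(minring(Q,17,23))
L=Q[(Q[:,2]>16.5)&(Q[:,2]<23)]; H=cv2.convexHull(L[:,:2].astype(np.float32))[:,0]; print(circ(H))
```

```text
[523.69695038 383.03435053 163.66199429] [-3.13970061e+00  1.71228992e-03  2.02261208e+00] 46.86004907750836
lens_mid 0.65 [274. 217. 380. 331.] 8831 [524.6 383.6 145.8] [501.9 356.2 142.9] [546.2 406.9 148.8]
round_stand_top 0.64 [288. 132. 370. 217.] 5520 [522.1 394.2  19.7] [492.  361.7   3.7] [552.8 422.7  21.1]
(array([524., 390.]), 33.0, 4922)
(array([524., 390.]), 32.7)
```

View pics/w8.png

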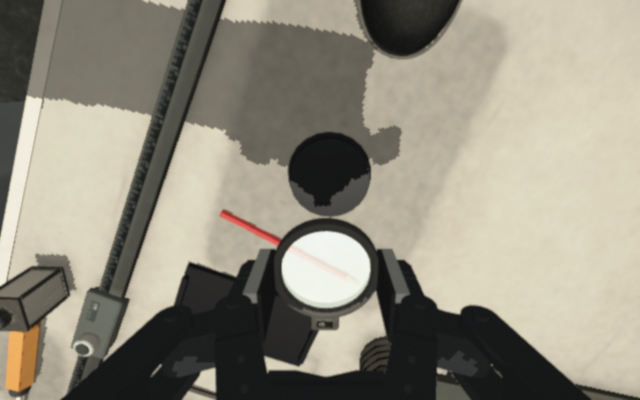

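```bash
python3 -c "
from h import *
print(rel([523.5,389.5,46]),ctrl.read_state()['eef_pos'])"
```

```text
[ 0.57  0.22 11.84] [524.01878875 383.48203118 164.41257871]
```

Emit:
play_rows([
  [1,0.5,0.2,4,0],
  [1,0.5,0.2,8,0],
  [1,0.5,0.2,11,0],
  [1,0.5,0.2,11.8,0],
  [1,0.5,0.2,11.8,0],
  [1,0.5,0.2,11.8,0],
])

```text
clock: 13.95
eef_pos: [524.3, 390.4, 47.6]
tool_rot: [3.14, 0.0, 2.024]
force: [0.1, 1.2, -1.2]
width: 47.3
gripper_force: 61.7
```

Emit:
play_rows([
  [1,0,0,0.2,0],
  [1,0,0,0.2,0],
  [1,0,0,0.2,0],
])

```text
clock: 14.25
eef_pos: [523.3, 390.9, 45.0]
tool_rot: [3.141, -0.0, 2.025]
force: [-1.0, 0.1, -0.4]
width: 46.8
gripper_force: 61.7
```

Emit:
play_rows([
  [1,0,0,0.12,0],
  [1,0,0,0.12,0],
  [1,0,0,0.12,0],
])

```text
clock: 14.55
eef_pos: [523.3, 390.9, 43.7]
tool_rot: [3.141, -0.0, 2.025]
force: [-1.1, 0.5, 4.7]
width: 46.9
gripper_force: 62.2
```

Emit:
play_rows([
  [0,0,0,0,0],
  [0,0,0,0,0],
  [0,0,0,0,0],
  [0,0,0,0,0],
  [0,0,0,-4,0],
  [0,0,0,-8,0],
  [0,0,0,-12,0],
  [0,0,0,-12,0],
])

```text
clock: 15.35
eef_pos: [526.6, 392.4, 169.2]
tool_rot: [3.131, -0.002, 2.025]
force: [0.4, 0.4, -0.0]
width: 85.9
gripper_force: 0.0
```

Run:
```python
import h; from h import *
s=ctrl.read_state(); print(s['eef_pos'],s['tool_rot'],s['width'])
im,d,P=grab('wrist','w9.png'); h.P_=P
scan(['lens_mid','round_stand_top'])
Q=P.reshape(-1,3); Q=Q[~np.isnan(Q[:,0])]; Q=Q[(abs(Q[:,0]-523)<60)&(abs(Q[:,1]-387)<60)]
print(minring(Q,17,22),minring(Q,25,33))
print(rel([520,-227,165]))
```

```text
[526.57750768 392.36505176 169.23932097] [ 3.13076920e+00 -1.70562038e-03  2.02462620e+00] 85.89664003724394
lens_mid 0.97 [288. 157. 350. 228.] 2899 [524.4 390.4  26. ] [501.8 364.4  24. ] [545.3 413.7  29.1]
round_stand_top 0.59 [279. 140. 358. 223.] 2315 [514.4 405.3  19.4] [489.9 360.2   1.7] [554.9 424.2  21.2]
(array([523.7, 390.1]), 32.9, 1677) (array([525. , 386.2]), 29.4, 2583)
[-55.39 -27.32  -0.21]
```

Emit:
play_rows([
  [0,-3,-1.5,0,0],
  [0,-55.4,-27.3,0,-64],
  [0,-55.4,-27.3,0,-64],
  [0,-55.4,-27.3,0,-64],
  [0,-55.4,-27.3,0,-64],
  [0,-55.4,-27.3,0,-64],
  [0,-55.4,-27.3,0,-64],
  [0,-55.4,-27.3,0,-64],
  [0,-55.4,-27.3,0,-64],
  [0,-55.4,-27.3,0,-64],
])

```text
clock: 16.5
eef_pos: [519.8, -94.6, 161.7]
tool_rot: [3.14, -0.003, -3.14]
force: [1.0, -0.7, -0.6]
width: 85.4
gripper_force: 0.0
```

```bash
python3 -c "
from h import *
print(rel([520,-227,165]),ctrl.read_state()['tool_rot'])"
```

```text
[ 1.000e-02 -1.324e+01 -3.500e-01] [ 3.14030805e+00 -2.99965071e-03 -3.13975214e+00]
```

Emit:
play_rows([
  [0,0,-5,0,0],
  [0,0,-10,0,0],
  [0,0,-13.3,0,0],
  [0,0,-13.3,0,0],
  [0,0,-13.3,0,0],
])

```text
clock: 17.0
eef_pos: [520.0, -225.9, 161.6]
tool_rot: [3.14, -0.003, 3.14]
force: [0.7, 0.3, -0.6]
width: 85.2
gripper_force: 0.0
```

Run:
```python
import h; from h import *
print(ctrl.read_state()['eef_pos'])
im,d,P=grab('wrist'); h.P_=P
scan(['tin_mid','plate_mid'])
Q=P.reshape(-1,3); Q=Q[~np.isnan(Q[:,0])]; Q=Q[(abs(Q[:,0]-520)<60)&(abs(Q[:,1]+228)<60)]
c=minring(Q,38,44); print(c)
print(rel([*c[0],42]))
```

```text
[ 520.03545899 -225.88342825  161.6154606 ]
tin_mid 0.92 [279. 147. 368. 238.] 6076 [ 517.6 -226.7   40.6] [ 488.6 -256.8   31.1] [ 549.8 -197.1   42.1]
plate_mid 0.62 [288. 124. 372. 254.] 3552 [ 490.  -222.6   16.8] [ 472.4 -254.9   14.3] [ 580.4 -194.4   18.3]
(array([ 520.7, -226.7]), 33.8, 5847)
[ 0.03 -0.34 12.04]
```

Emit:
play_rows([
  [0,0,-0.1,4,0],
  [0,0,-0.1,8,0],
  [0,0,-0.1,11,0],
  [0,0,-0.1,12,0],
  [0,0,-0.1,12,0],
  [0,0,-0.1,12,0],
])

```text
clock: 17.75
eef_pos: [522.2, -226.5, 44.2]
tool_rot: [-3.141, 0.002, -3.14]
force: [-1.0, -0.5, 0.6]
width: 85.6
gripper_force: 0.0
```

Emit:
play_rows([
  [1,0.1,0,0.1,0],
  [1,0.1,0,0.1,0],
  [1,0.1,0,0.1,0],
  [1,0.1,0,0.1,0],
  [1,0.1,0,0.1,0],
  [1,0.1,0,0.1,0],
])

```text
clock: 18.35
eef_pos: [521.0, -227.1, 44.2]
tool_rot: [-3.141, 0.002, -3.141]
force: [-0.8, 1.4, 7.1]
width: 61.9
gripper_force: 64.1
```

Emit:
play_rows([
  [1,0,0,-0.5,0],
  [1,0,0,-1,0],
  [1,0,0,-3,0],
  [1,0,0,-6,0],
  [1,0,0,-10,0],
  [1,0,0,-12,0],
  [1,0,0,-12,0],
])

```text
clock: 19.05
eef_pos: [522.3, -227.8, 165.9]
tool_rot: [-3.139, 0.007, 3.142]
force: [0.5, -0.0, -0.9]
width: 61.9
gripper_force: 65.5
```

Run:
```python
import h; from h import *
s=ctrl.read_state(); print(s['eef_pos'],s['tool_rot'],s['width'])
im,d,P=grab('wrist','w10.png'); h.P_=P
scan(['tin_mid','plate_mid','large_dish_floor'])
print(rel([505,22,165]))
```

```text
[ 522.27972015 -227.81846367  165.93807791] [-3.13894579  0.00665873  3.14150467] 61.93880348196118
tin_mid 0.75 [249. 198. 403. 349.] 18267 [ 515.8 -227.5  162.1] [ 489.  -256.4  143.6] [ 550.8 -198.8  163.4]
plate_mid 0.75 [292. 116. 370. 203.] 5617 [ 502.3 -223.7   16.8] [ 473.  -252.5   15. ] [ 535.3 -195.3   18.2]
plate_mid 0.18 [220.  67. 446. 256.] 22242 [ 491.9 -248.4    5.1] [ 439.1 -311.4    3.4] [ 581.6 -144.4   22.4]
large_dish_floor 0.6 [562. 100. 640. 218.] 7114 [508.4  10.2   4.4] [461.7 -24.3   2.8] [551.5  42.7   8.7]
[ 1.43 24.85 -0.35]
```

View pics/w10.png

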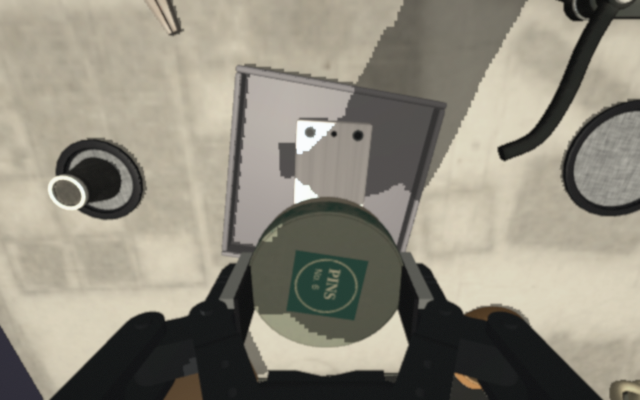

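Emit:
play_rows([
  [1,1.6,5,0,0],
  [1,1.6,10,0,0],
  [1,1.6,15,0,0],
  [1,1.6,20,0,0],
  [1,1.6,25,0,0],
  [1,1.6,25,0,0],
  [1,1.6,25,0,0],
  [1,1.6,25,0,0],
])

```text
clock: 20.05
eef_pos: [503.6, 21.8, 161.4]
tool_rot: [-3.14, -0.002, 3.141]
force: [-0.9, -0.9, 0.1]
width: 62.2
gripper_force: 65.6
```

Run:
```python
import h; from h import *
print(ctrl.read_state()['eef_pos'])
im,d,P=grab('wrist'); h.P_=P
scan(['tin_mid','large_dish_floor'])
Q=P.reshape(-1,3); Q=Q[~np.isnan(Q[:,0])]
L=Q[(abs(Q[:,0]-505)<62)&(abs(Q[:,1]-22)<62)&(Q[:,2]>6.5)&(Q[:,2]<10)]; H=cv2.convexHull(L[:,:2].astype(np.float32))[:,0]; print(circ(H),minring(L,0,20))
T=Q[(abs(Q[:,0]-505)<62)&(abs(Q[:,1]-22)<62)&(Q[:,2]>150)&(Q[:,2]<166)]
```

```text
[503.64637473  21.82683173 161.41778347]
tin_mid 0.87 [248. 194. 404. 347.] 18117 [497.1  21.8 157.7] [470.3  -6.5 141.7] [531.6  50.5 158.9]
large_dish_floor 0.76 [271. 124. 387. 219.] 7571 [493.2  24.7   4.3] [459.4 -21.3   2.7] [524.6  69.4   8.7]
(array([505.9,  24.3]), 49.9) (array([506. ,  24.2]), 50.2, 1823)
```

Emit:
play_rows([
  [1,-0.4,0.2,4,0],
  [1,-0.4,0.2,8,0],
  [1,-0.4,0.2,11,0],
  [1,-0.4,0.2,12.4,0],
  [1,-0.4,0.2,12.8,0],
  [1,-0.4,0.2,12.8,0],
  [1,-0.4,0.2,12.8,0],
])

```text
clock: 20.9
eef_pos: [509.2, 24.9, 35.4]
tool_rot: [3.141, 0.002, 3.141]
force: [-0.4, -0.4, -1.1]
width: 62.2
gripper_force: 65.7
```

Emit:
play_rows([
  [1,0.1,0,0.25,0],
  [1,0.1,0,0.25,0],
  [1,0.1,0,0.38,0],
  [1,0.1,0,0.38,0],
])

```text
clock: 21.3
eef_pos: [507.5, 25.2, 31.3]
tool_rot: [3.141, 0.001, -3.141]
force: [-0.6, 0.4, 5.3]
width: 61.9
gripper_force: 66.4
```

Emit:
play_rows([
  [0,0,0,0,0],
  [0,0,0,0,0],
  [0,0,0,0,0],
  [0,0,0,0,0],
  [0,0,0,-3,0],
  [0,0,0,-7,0],
  [0,0,0,-12,0],
  [0,0,0,-13,0],
  [0,0,0,-13,0],
])

```text
clock: 22.2
eef_pos: [508.5, 25.2, 162.3]
tool_rot: [3.141, 0.004, -3.141]
force: [-0.3, 0.3, 0.3]
width: 85.0
gripper_force: 0.0
```

Run:
```python
import h; from h import *
print(ctrl.read_state()['eef_pos'])
im,d,P=grab('wrist'); h.P_=P
scan(['tin_mid','large_dish_floor'])
Q=P.reshape(-1,3); Q=Q[~np.isnan(Q[:,0])]
L=Q[(abs(Q[:,0]-505)<62)&(abs(Q[:,1]-22)<62)]; print(minring(L,6,10),minring(L,25,31))
print(rel([524,-224,165]))
```

```text
[508.46905916  25.21833119 162.25001069]
tin_mid 0.97 [284. 142. 370. 227.] 5478 [504.4  25.   27.6] [475.1  -4.5  22.6] [536.   54.8  29.1]
large_dish_floor 0.89 [263. 117. 386. 233.] 5078 [488.1  21.    6.5] [458.8 -22.4   2.7] [552.4  70.7   9. ]
(array([506.1,  24.2]), 50.3, 2716) (array([507.1,  25.3]), 33.7, 5364)
[ -1.78 -24.91  -0.6 ]
```

Tin is set. Now to the plate.

Emit:
play_rows([
  [0,-1.7,-5,0,0],
  [0,-1.7,-10,0,0],
  [0,-1.7,-15,0,0],
  [0,-1.7,-20,0,0],
  [0,-1.7,-25,0,0],
  [0,-1.7,-25,0,0],
  [0,-1.7,-25,0,0],
  [0,-1.7,-25,0,0],
])

```text
clock: 23.15
eef_pos: [523.6, -223.1, 158.8]
tool_rot: [3.139, -0.003, -3.14]
force: [0.4, 0.1, 0.4]
width: 85.6
gripper_force: 0.0
```

Run:
```python
import h; from h import *
print(ctrl.read_state()['eef_pos'],ctrl.read_state()['tool_rot'])
im,d,P=grab('wrist','w11.png'); h.P_=P
scan(['plate_mid'])
Q=P.reshape(-1,3); Q=Q[~np.isnan(Q[:,0])]
L=Q[(abs(Q[:,0]-525)<66)&(abs(Q[:,1]+224)<45)&(Q[:,2]>13)&(Q[:,2]<20)]
print(len(L),cv2.minAreaRect(L[:,:2].astype(np.float32)))
im,d,P=grab('top')
for r in ctrl.trace('top','bed_top')[:1]:
    Q=P[r['pixels']]; Q=Q[(Q[:,2]>4)]; print(r['confidence'],Q.min(0),Q.max(0),cv2.minAreaRect(Q[:,:2].astype(np.float32)))
```

```text
[ 523.64417872 -223.05434272  158.84114942] [ 3.13924638e+00 -2.66498811e-03 -3.14000641e+00]
9381 ((527.4102172851562, -225.00888061523438), (60.081790924072266, 110.20591735839844), 86.23560333251953)
0.88 [444.43619174 175.06909116   4.00062211] [585.30126642 260.45491516  17.53354647] ((513.0701904296875, 220.25698852539062), (141.91949462890625, 79.32747650146484), 4.920605659484863)
```

View pics/w11.png

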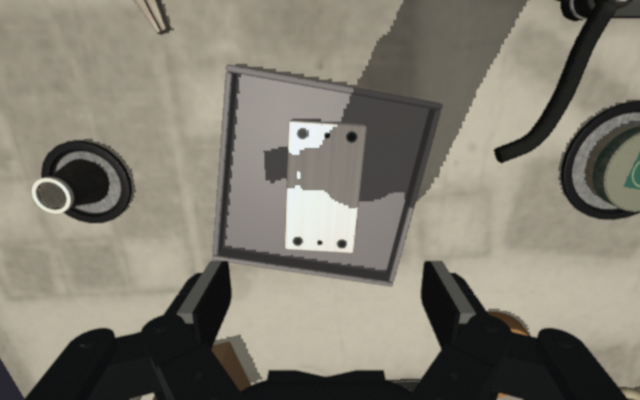

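Emit:
play_rows([
  [0,-0.4,-0.2,4,3.8],
  [0,-0.4,-0.2,8,3.8],
  [0,-0.4,-0.2,11,3.8],
  [0,-0.4,-0.2,12,3.8],
  [0,-0.4,-0.2,12.4,3.8],
  [0,-0.4,-0.2,12.4,3.8],
  [0,-0.4,-0.2,12.4,3.8],
])

```text
clock: 24.05
eef_pos: [529.4, -227.2, 37.9]
tool_rot: [-3.141, 0.003, 3.076]
force: [0.7, 0.7, -0.1]
width: 85.2
gripper_force: 0.0
```

Emit:
play_rows([
  [0,0.1,0.2,0.5,0],
  [0,0.1,0.2,0.8,0],
  [0,0.1,0.2,0.8,0],
  [0,0.1,0.2,0.8,0],
])

```text
clock: 24.45
eef_pos: [527.4, -224.8, 28.5]
tool_rot: [-3.142, 0.0, 3.075]
force: [0.5, 0.2, -0.4]
width: 85.3
gripper_force: 0.0
```

Emit:
play_rows([
  [1,0,0,0,0],
  [1,0,0,0,0],
  [1,0,0,0,0],
  [1,0,0,0,0],
  [1,0,0,0,0],
  [1,0,0,0,0],
])

```text
clock: 25.05
eef_pos: [527.4, -224.9, 29.0]
tool_rot: [-3.141, 0.0, 3.075]
force: [-1.0, 0.4, 5.5]
width: 58.0
gripper_force: 64.6
```

Emit:
play_rows([
  [1,0,0,-0.5,0],
  [1,0,0,-1.5,0],
  [1,0,0,-4,0],
  [1,0,0,-8,0],
  [1,0,0,-12,0],
  [1,0,0,-13,0],
  [1,0,0,-13,0],
  [1,0,0,-13,0],
])

```text
clock: 25.85
eef_pos: [526.5, -224.4, 157.5]
tool_rot: [3.141, -0.002, 3.076]
force: [-0.4, -0.1, -2.6]
width: 58.1
gripper_force: 65.1
```

```bash
python3 -c "
from h import *
s=ctrl.read_state();print(rel([513,219,160]),s['tool_rot'],s['width'],s['eef_pos'])"
```

```text
[ 4.27 44.16 -0.21] [ 3.14099387e+00 -1.90367120e-03  3.07557581e+00] 58.11260796711053 [ 526.45494013 -224.41953178  157.51598762]
```

Emit:
play_rows([
  [1,0.5,4,0,0],
  [1,4.3,44.2,0,-6],
  [1,4.3,44.2,0,-6],
  [1,4.3,44.2,0,-6],
  [1,4.3,44.2,0,-6],
  [1,4.3,44.2,0,-6],
  [1,4.3,44.2,0,-6],
  [1,4.3,44.2,0,-6],
  [1,4.3,44.2,0,-6],
  [1,4.3,44.2,0,-6],
])

```text
clock: 26.85
eef_pos: [510.9, 228.6, 156.3]
tool_rot: [3.137, -0.003, -3.091]
force: [-1.7, 0.1, -1.9]
width: 58.1
gripper_force: 65.3
```

Run:
```python
import h; from h import *
s=ctrl.read_state(); print(s['eef_pos'],s['tool_rot'],s['width'])
im,d,P=grab('wrist','w12.png'); h.P_=P
scan(['plate_mid','bed_top'])
Q=P.reshape(-1,3); Q=Q[~np.isnan(Q[:,0])]
L=Q[(abs(Q[:,0]-513)<90)&(abs(Q[:,1]-219)<60)&(Q[:,2]>5.5)&(Q[:,2]<18)]
print(len(L),cv2.minAreaRect(L[:,:2].astype(np.float32)),L.min(0),L.max(0))
L=Q[(abs(Q[:,0]-513)<90)&(abs(Q[:,1]-219)<60)&(Q[:,2]>138)&(Q[:,2]<152)]
print(len(L),cv2.minAreaRect(L[:,:2].astype(np.float32)),L.min(0),L.max(0))
```

```text
[510.89985603 228.63163768 156.32046695] [ 3.13660024e+00 -2.76527716e-03 -3.09105777e+00] 58.09541511866298
plate_mid 0.87 [250. 148. 404. 370.] 29486 [499.3 228.4 144. ] [456.2 199.7 141.7] [561.7 257.  145.2]
bed_top 0.82 [266. 104. 365. 149.] 4510 [462.8 218.    7.9] [445.1 181.3   6.2] [481.  253.6  14.4]
4490 ((463.96905517578125, 217.30313110351562), (36.901039123535156, 75.66604614257812), 4.230996608734131) [443.18705596 178.83385945   5.52623727] [483.11637318 256.38119193  15.76266707]
30271 ((510.64898681640625, 228.57986450195312), (110.82975006103516, 85.37543487548828), 2.1175858974456787) [454.34224673 185.74727406 138.01347726] [566.74902867 271.02338028 151.97545716]
```

View pics/w12.png

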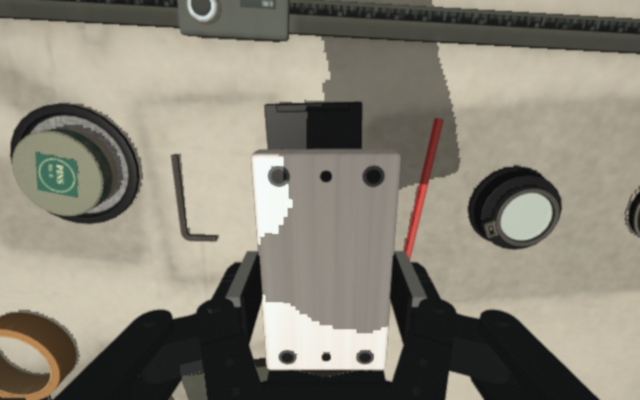

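Emit:
play_rows([
  [1,-0.3,-0.8,4,-1.5],
  [1,-0.3,-0.8,8,-1.5],
  [1,-0.3,-0.8,10,-1.5],
  [1,-0.3,-0.8,10,-1.5],
  [1,-0.3,-0.8,10,-1.5],
])

```text
clock: 27.5
eef_pos: [517.1, 209.2, 58.2]
tool_rot: [-3.14, -0.001, -3.079]
force: [0.7, 0.5, -2.6]
width: 58.5
gripper_force: 65.3
```

```bash
python3 -c "
from h import *
s=ctrl.read_state();print(rel([514.5,221,33]),s['tool_rot'],s['width'],s['eef_pos'])"
```

```text
[0.19 1.2  2.52] [-3.14027059e+00 -1.13388754e-03 -3.07928199e+00] 58.49421958956983 [517.11901392 209.19559504  58.17452714]
```

Emit:
play_rows([
  [1,0.2,1.2,0,0],
  [1,0.2,1.2,1.5,0],
  [1,0.2,1.2,2.2,0],
  [1,0.2,1.2,2.2,0],
  [1,0.2,1.2,2.2,0],
])

```text
clock: 28.0
eef_pos: [514.0, 222.8, 36.2]
tool_rot: [-3.141, -0.001, -3.077]
force: [-0.6, -0.4, -1.6]
width: 58.0
gripper_force: 65.3
```

Run:
```python
import h; from h import *
s=ctrl.read_state();print(rel([514.5,221,32]),s['tool_rot'],s['width'],s['eef_pos'])
im,d,P=grab('wrist','w13.png'); h.P_=P
scan(['plate_mid','bed_top'])
Q=P.reshape(-1,3); Q=Q[~np.isnan(Q[:,0])]
L=Q[(abs(Q[:,0]-513)<90)&(abs(Q[:,1]-219)<60)&(Q[:,2]>5.5)&(Q[:,2]<16)]
print(len(L),cv2.minAreaRect(L[:,:2].astype(np.float32)),L.min(0),L.max(0))
```

```text
[-0.04 -0.18  0.42] [-3.14107229e+00 -5.94953059e-04 -3.07682787e+00] 57.95063401832761 [514.01237995 222.76092496  36.15058865]
plate_mid 0.59 [251. 147. 401. 370.] 29277 [502.5 222.3  23.8] [459.4 193.5  22. ] [564.5 250.9  25. ]
bed_top 0.75 [233. 113. 411. 375.] 9532 [456.5 213.3   8. ] [444.4 180.9   5.1] [580.6 260.8  14.6]
9404 ((515.354736328125, 221.33026123046875), (140.34365844726562, 76.2701416015625), 4.243374824523926) [442.80149534 178.84820364   5.50637957] [587.8318509  263.92427025  15.97786057]
```

View pics/w13.png

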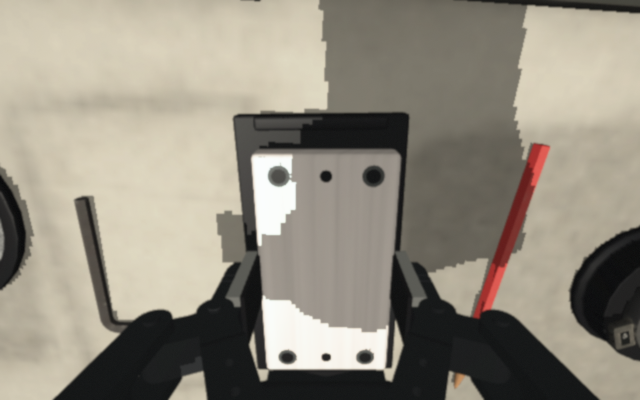

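Emit:
play_rows([
  [1,-0.1,-0.1,0.2,0],
  [1,-0.1,-0.1,0.3,0],
  [1,-0.1,-0.1,0.3,0],
  [1,-0.1,-0.1,0.3,0],
])

```text
clock: 28.55
eef_pos: [515.3, 222.1, 33.4]
tool_rot: [3.142, -0.0, -3.077]
force: [-0.0, -0.8, -2.4]
width: 57.8
gripper_force: 65.3
```

Emit:
play_rows([
  [1,0,0,0.12,0],
  [1,0,0,0.12,0],
  [1,0,0,0.12,0],
])

```text
clock: 28.85
eef_pos: [515.2, 222.1, 32.2]
tool_rot: [3.142, -0.0, -3.077]
force: [0.1, -0.9, -1.7]
width: 58.5
gripper_force: 65.3
```

Emit:
play_rows([
  [1,0,0,0.08,0],
  [1,0,0,0.08,0],
  [1,0,0,0.08,0],
])

```text
clock: 29.15
eef_pos: [515.3, 222.1, 32.1]
tool_rot: [3.141, 0.0, -3.077]
force: [-0.6, 0.4, 6.1]
width: 58.4
gripper_force: 66.1
```

Contact; release and withdraw.

Emit:
play_rows([
  [0.1,0,0,0,0],
  [0.1,0,0,0,0],
  [0.1,0,0,0,0],
  [0.1,0,0,0,0],
  [0.1,0,0,-3,0],
  [0.1,0,0,-7,0],
  [0.1,0,0,-12,0],
  [0.1,0,0,-14,0],
  [0.1,0,0,-14,0],
  [0.1,0,0,-14,0],
])

```text
clock: 30.15
eef_pos: [515.1, 222.1, 171.5]
tool_rot: [3.141, 0.0, -3.077]
force: [-0.3, 0.6, -0.5]
width: 76.6
gripper_force: 0.0
```

Run:
```python
import h; from h import *
print(ctrl.read_state()['eef_pos'],ctrl.read_state()['force'])
im,d,P=grab('wrist','w14.png'); h.P_=P
scan(['plate_mid','bed_top','lens_mid','tin_mid'])
Q=P.reshape(-1,3); Q=Q[~np.isnan(Q[:,0])]
for lo,hi in [(5.5,16),(18,23)]:
    L=Q[(abs(Q[:,0]-513)<90)&(abs(Q[:,1]-219)<60)&(Q[:,2]>lo)&(Q[:,2]<hi)]
    print(cv2.minAreaRect(L[:,:2].astype(np.float32)))
im,d,P=grab('top')
for n in ['loupe_mid']:
    for r in ctrl.trace('top',n)[:2]: q=P[r['pixels']]; print(n,r['confidence'],np.median(q,0))
```

```text
[515.10879608 222.07472709 171.47452894] [-0.30505373  0.55325383 -0.47147156]
plate_mid 0.96 [284. 116. 362. 241.] 8934 [509.3 221.9  19.8] [461.6 192.9  18.1] [566.6 250.9  21.2]
bed_top 0.94 [279.  97. 372. 253.] 4689 [486.3 217.3   8. ] [445.3 181.6   6.1] [583.5 260.6  14.6]
bed_top 0.32 [ 37. 117. 137. 201.] 6426 [503.8  30.8  27.4] [475.6  -3.4   7.2] [536.2  58.2  28.9]
lens_mid 0.63 [484. 178. 557. 236.] 2940 [524.5 388.7  26. ] [501.  362.3  23.1] [546.  412.4  29.1]
tin_mid 0.93 [ 37. 116. 135. 204.] 6407 [503.7  30.7  27.4] [475.5  -3.5   7.4] [536.   58.2  28.9]
((515.48828125, 221.32786560058594), (140.1770782470703, 76.02645111083984), 4.244193077087402)
((515.13427734375, 222.1771240234375), (109.09721374511719, 59.82269287109375), 3.7197086811065674)
loupe_mid 0.52 [ 520.05278984 -420.26543791   27.85300771]
loupe_mid 0.49 [nan nan nan]
```

All four are in place.

```bash
python3 -c "
from cell import ctrl
print(ctrl.finish_job())"
```

```text
the job is handed in; nothing more can be done
None
```

I took the pile apart in order and set all four pieces on their places, each measured within about 3 mm of its centre, then handed the job in at about 30 s; the hand-in returned no verdict.

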